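# Square up the hinged side of a plaster casting box

### The arm

A 6-joint arm with a two-finger parallel gripper is mounted at the origin on a cart in front of the work surface, level with it; the furniture and walls round the work are solid. World frame = base frame: x ahead of the robot, y to its left, z up, the work surface at z = 0. Lengths are in mm, angles in rad, forces in N, time in s.
With the tool pointing down it reaches from about 275 to 1000 mm from the base axis. Payload 8.4 kg.
Tool frame: the origin (TCP) lies on the mounting face of the last link; the fingertips stand 173 mm ahead of it and the grasp point (between the pads) lies 155 mm ahead of it; z points along the fingers, y is the direction in which the jaws open and shut (so a half turn about z gives the same grasp; the last joint's range is limited). The gripper opens to 85 mm and grips with 20 to 120 N. Pads are 22 mm wide; open, the fingers measure 114 mm over their backs; the gripper's body (76 mm by 85 mm) begins 54 mm behind the grasp point. The pads swing forward as they close: fully open they stand 13 mm farther back than shut.
Start: joints at [-1.173, 0.353, 1.633, -0, 1.155, -0.002], TCP at [243.271, -575.716, 404.681] pointing down, gripper open.
Joint ranges: [-2.63, 2.63], [-0.92, 2.1], [0.06, 2.66], [-1.3, 4.44], [0, 2.69], [-3.02, 3.02]. Speed limits (rad/s): [2.22, 2.22, 2.79, 3.14, 3.14, 3.14].

### API

Orientations are given as [roll, pitch, yaw] about the fixed x, y, z axes, in that order (R = Rz(yaw) Ry(pitch) Rx(roll)).
In Python, from rig import r, grab_frame, spotter gives the robot as it stands.
- The arm moves only by the tool apply_moves, never from a script. Its argument "motion" is text: rows parted by semicolons, each of 5 numbers parted by spaces: the opening, from -1 (shut) to 1 (fully open), then the shift along the tool's x, y, z as a fraction of full scale, then the turn about the tool's z as a fraction of full scale. In form: hand x y z twist; .... A call has 1 to 20 rows; each row is the pose to reach, as a shift and turn from the pose commanded when the call began, along the tool's axes at that moment, turning the shorter way round; what a row does not reach only later rows make up. Full scale, the value 1, is 1 m for a shift and pi rad for a turn. A row lasts 1/12 s, in which the tool goes at most 41.7 mm and 7.16 degrees, less where a joint would pass 70% of its speed; a pose out of reach is approached as far as the arm can. A call with a number of a shift or a turn outside -1 to 1 is refused whole. A call with a gripper value outside its range is refused whole. The fingers move at their own pace and stop on an object; "squeeze" is the grip in N (left out, the last holds). Time passes only in rows, so rows that repeat a pose let the fingers close. It gives the time, the measured TCP pose, the force and the opening at its end, in the units of the state.
- r.sense(): the state, without advancing time (a new reading comes with each control period).
- grab_frame(name): name is "scene" or "top" or "wrist"; returns a dict with "img" (384x512x3 uint8, red, green, blue), "fx", "fy", "cx", "cy" (pixels), "R" (3x3) and "t" (3): a world point X has camera coordinates R X + t. Camera axes: x right, y down, z forward; pixel columns grow to the right and rows downward; lengths in mm; the calibration is good to about 2 mm. A picture is of the moment at which its call begins. There is no depth.
- r.sign_off(): hands the job in, once; it reports no verdict.
Trained networks look in the newest picture that a camera, given by its name, has taken for a name from the list of things; names that differ only in an ending like _2 or _b are one class to them, and where a whole thing is asked for, a point or a joint stands for the part that bears it (a point fixed in the world has none). Each returns a list of dicts, best first, with "conf" (0 to 1); they miss things now and then, are a little off and sometimes report something else, mostly with a low value. They report only what shows in the picture. A call takes as long as a camera call.
- spotter.boxes_of(query, camera): "point" ([x, y, z] in mm, in world coordinates, good to about 4 mm: the middle of the surface that is visible of it).
- spotter.place_of(query, camera): "point" ([x, y, z] in mm, in world coordinates, good to about 4 mm: a listed point, or the origin of a listed thing).
The state is a dict: "clock": time; "qpos": joint angles; "qvel": joint speeds; "joint_efforts": joint torques, N m; "eef_pos": TCP position; "tcp_rot": TCP orientation; "contact_force": force on the tool from outside, world axes, zero at the start; "wrist_torque": the same for the moment, N m; "opening": opening from 0.0 (shut) to 1.0 (fully open).
Only numpy, scipy, OpenCV 4.12 (cv2) and the standard library are available. Lean on these libraries where they do the work, as an engineer would, in place of code of your own. Each camera call takes 0.05 s, during which the arm holds its last target.

### The job

Lift the loose plywood lid off the casting box by its wooden grip and lay it flat on the clear bench to the right of the box. Then take the aluminium square by its diagonal brace, lower it into the box and press it heel first into the corner where the sprung hinged side board meets the back board, until its two outer faces lie flush against both boards and so hold the side board square. Finish still gripping the square and pressing it home there (the board springs back in if you let go); do not disturb the plaster rosette in the box, or the black spring clamp and the blue pigment jar on the bench.

Things in the scene. Friction and masses are not known exactly. Their poses are not given: they have to be found in the camera images.
- casting_box: Plywood casting box; cannot shift. Origin: centre of underside, z up. Base 240 (x) x 260 (y) mm; inside 200 (x) x 220 (y) mm, floor 9 mm above the origin, boards 12 mm thick, tops at 59 mm. Back board on +x (away from the robot), hinged board on +y (left), fixed front and right boards on -x, -y. Bench to the right (-y), nearer the robot than the keg, is clear for the lid.
- back_board: Fixed back board of the box, 12 x 244 x 50 mm. Origin: centre of its underside. Its inside face, which leg A of the square must touch, lies 6 mm from the origin to -x (x = +100 mm in the casting_box frame). The square rubs on both boards, so once it bears on one of them, pressing it home on the other takes an extra push of about the same force.
- hinged_board (a joint): Angle (rad) of the left board, 195 mm long, about the hinge at point corner. 0: square to the back board, inside face at y = +110 mm of casting_box; positive: front end swung into the box. Starts 0.10 to 0.17; range -0.10 to 0.20, so no stop at 0. A spring (2 N m/rad about 0.14 rad, slight friction) pushes it inwards: about 3 N at 120 mm from the hinge holds it at 0.
- corner (a point): Inside back left corner of the box on its inside floor, on the hinge axis, at (+100, +110, 9) mm in the casting_box frame, axes as casting_box. The square's heel goes here; the brass hinge knuckle stands out 4.5 mm and the cut-off heel clears it.
- board_face (a point): Point on the inside face of the hinged board, 100 mm from the hinge, 25 mm above the inside floor; turns with the board. x runs along the board to the back, y points out of the box, square to the face.
- lid: Loose flat plywood lid on the box, 230 (x) x 250 (y) x 8 mm, 0.28 kg. Origin: centre of underside. In its middle a wooden grip bar, 20 mm thick (x), 110 mm long (y), from 8 to 38 mm above the origin; two low battens along y (24 mm wide, tops at 20 mm) at x = +80 and -80 mm.
- square: Aluminium square lying flat left of the box, 0.32 kg, 24 mm high. Origin: middle of its diagonal brace, underside. Brace 12 mm thick, runs along (-1,+1), about 60 mm of open space from it to the heel. Legs 140 x 10 mm; outer faces x = +62 mm (leg A) and y = +62 mm (leg B); heel, cut off 16 mm, points to +x+y. Pressed home its axes are parallel to casting_box's.
- face_a_heel (a point): On the outer face of leg A of the square (goes on the back board), half height, 18 mm from the uncut heel, at (62, 44, 12) mm in the square's frame; axes as square.
- face_a_toe (a point): On the outer face of leg A, half height, at its toe, at (62, -76, 12) mm in the square's frame; axes as square.
- face_b_heel (a point): On the outer face of leg B of the square (goes on the hinged board), half height, 18 mm from the uncut heel, at (44, 62, 12) mm in the square's frame; axes as square.
- face_b_toe (a point): On the outer face of leg B, half height, at its toe, at (-76, 62, 12) mm in the square's frame; axes as square.
- rosette: White plaster rosette, 72 mm across, 17 mm high, loose on the inside floor in the front right of the box, about (-52, -62) mm from the box's centre. Origin: centre of underside. Leave alone.
- clamp: Black spring clamp with orange tips, 68 x 125 x 20 mm, loose on the bench right of the box, in front of the keg. Origin: centre of underside. Leave alone.
- blue_jar: Pigment jar, blue fill, black cap, 51 mm across, 75 mm high, loose on the bench far right of the box, beside the keg. Origin: centre of underside. Leave alone.

How it is judged (in metres and radians):
On the way, in this order (a step that is already met when the one before it is completed fails the run):
1. the lid is lifted clear of the box in the fingers (height (world z) of lid above 0.075 m and contact force between the fingers and lid above 1 N), for 0.2 s.
2. the lid lies flat on the bench, clear of the box, and is let go (height (world z) of lid below 0.006 m and angle between lid's own z axis and vertical below 0.06 rad and horizontal distance between lid and casting_box above 0.2 m and contact force between the fingers and lid below 0.1 N), for 0.2 s.
3. the square is lifted in the fingers (height (world z) of square above 0.04 m and contact force between the fingers and square above 2 N), for 0.2 s.
At the end, for the whole second after the job is handed in: Fingers hold the square flat in the corner, under 16 mm above the floor, pressing over 1 N on both boards; no gap over 2.5 mm at heel or toe of either face; hinged board within 0.025 rad of square; lid flat on the bench, its centre over 200 mm from the box's (height (world z) of lid below 0.006 m and angle between each of lid, square's own z axis and vertical below 0.06 rad and horizontal distance between lid and casting_box above 0.2 m and x of each of face_a_heel, face_a_toe in the frame of casting_box above 0.0975 m and y of each of face_b_heel, face_b_toe in the frame of board_face above -0.0025 m and contact force between square and back_board above 1 N and contact force between square and hinged_board above 1 N and contact force between the fingers and square above 2 N and value of joint hinged_board between -0.025 and 0.025 rad and angle between the x axis of square and the x axis of casting_box, either way round below 0.03 rad and z of square in the frame of casting_box below 0.025 m and linear speed of square below 0.01 m/s); the arm keeps its last pose, push and grip.
It fails at once if the lid is dropped onto the bench instead of being laid down (horizontal distance between lid and casting_box above 0.2 m and height (world z) of lid above 0.015 m and contact force between the fingers and lid below 0.05 N).
It fails at once if the rosette is shifted by more than 15 mm (distance of rosette from where it was at the start of the episode above 0.015 m).
It fails at once if the spring clamp is shifted by more than 20 mm (distance of clamp from where it was at the start of the episode above 0.02 m).
It fails at once if the blue jar is shifted by more than 20 mm or tipped (distance of blue_jar from where it was at the start of the episode above 0.02 m or angle between blue_jar's own z axis and vertical above 0.3 rad).
It also fails if it takes over 59 s, if anything falls off the work surface, if the arm or the gripper's body presses on something with over 40 N, if the wrist force passes 120 N, or if a joint passes its speed limit or range.

## Working session

There is one attempt and no reset: what is moved stays moved. The work goes in short steps, Python scripts to look and compute and a tool call to move; the robot and the scene stay as the last step left them, time stands still between calls to the robot, and variables do not carry over. Pictures are saved under pics/ and viewed, and the job is handed in when it is done.

Besides the shell and the picture viewer there is one more tool, called after "Call:" by a JSON object that holds its "api" and its "payload". apply_moves: Moves the arm, as the interface text tells. Its arguments: {"type":"object","properties":{"motion":{"type":"string"},"squeeze":{"type":"number"}},"required":["motion"]}

```bash
ls; mkdir -p pics
python3 - <<'E'
from rig import r, grab_frame, spotter
import cv2
print(r.sense())
for n in ["scene","top","wrist"]:
    f=grab_frame(n); cv2.imwrite(f"pics/{n}0.png",cv2.cvtColor(f["img"],cv2.COLOR_RGB2BGR)); print(n,f["fx"],f["fy"],f["cx"],f["cy"],f["R"],f["t"])
    for q in ["casting_box","lid","square","corner","clamp","blue_jar","rosette","back_board","board_face"]:
        print(q,[(d["conf"],d["point"]) for d in spotter.place_of(q,n)[:2]])
E
```

```text
pics
{'clock': 0.0, 'qpos': array([-1.17338267e+00,  3.53653882e-01,  1.63414898e+00,  2.31823079e-06,
        1.15521052e+00, -2.35968523e-03]), 'qvel': array([ 0.00197568, -0.00018593,  0.00040194, -0.00028129,  0.0016468 ,
        0.00042245]), 'joint_efforts': array([ 3.48912545e-04, -6.05249977e+01, -3.42056680e+01,  7.31253658e-05,
        9.49096080e-03,  2.58540155e-06]), 'eef_pos': array([ 243.18560534, -575.48457595,  403.95157964]), 'tcp_rot': array([-3.14017193e+00, -5.47204512e-06,  3.99772404e-01]), 'contact_force': array([-0.72388506, -0.64347713,  0.29304373]), 'wrist_torque': array([ 0.03428138, -0.00842243, -0.00606551]), 'opening': 1.0034409646523486}
scene 442.0623349075456 442.0623349075456 255.31529380866135 199.34331270427018 [[-0.7231687  -0.69063294 -0.00729239]
 [-0.2892332   0.31241323 -0.9048437 ]
 [ 0.6271931  -0.65224545 -0.42568144]] [386.25129199 222.18128335 949.28946834]
casting_box [(0.55, [517.4, -23.7, -2.5])]
lid [(0.57, [514.7, -28.2, 60.9])]
square [(0.68, [551.8, 292.1, 0.1])]
corner [(0.96, [617.2, 81.7, 8.6])]
clamp [(0.71, [662.8, -282.9, 0
[... 297 characters left out ...]
9396704]] [ -30.79878911  541.07243902 1527.77128689]
casting_box [(0.3, [519.5, -30.5, 60.7])]
lid [(0.96, [518.9, -27.1, 63.9])]
square [(0.9, [548.3, 294.4, 1.8])]
corner [(0.56, [619.0, 83.4, 10.1])]
clamp [(0.51, [665.6, -288.9, 1.9])]
blue_jar [(0.6, [659.3, -470.7, -2.2])]
rosette []
back_board []
board_face []
wrist 343.97758111114564 343.97758111114564 259.1053618427338 179.62414094621087 [[ 3.89635815e-01 -9.20968638e-01 -8.36456086e-04]
 [-8.84390901e-01 -3.74413921e-01  2.78687908e-01]
 [-2.56976004e-01 -1.07847036e-01 -9.60381357e-01]] [-625.23438009  -35.8533976   379.85682532]
casting_box []
lid []
square []
corner []
clamp []
blue_jar []
rosette []
back_board []
board_face []
```

View pics/top0.png

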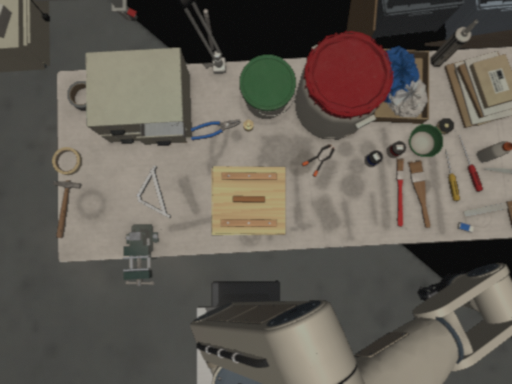

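View pics/scene0.png

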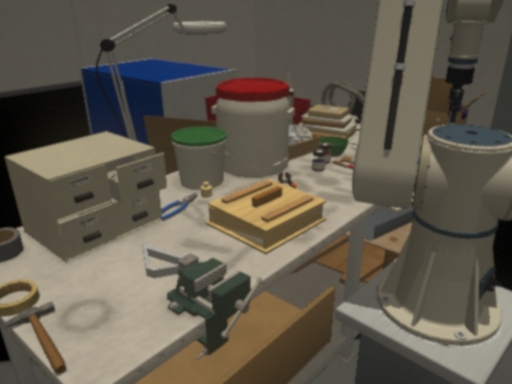

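Run:
```python
import cv2
i=cv2.imread("pics/top0.png")
a=cv2.resize(i[150:290,110:300],None,fx=4,fy=4,interpolation=cv2.INTER_CUBIC); cv2.imwrite("pics/c1.png",a)
a=cv2.resize(i[120:250,190:390],None,fx=4,fy=4,interpolation=cv2.INTER_CUBIC); cv2.imwrite("pics/c2.png",a)
```

```text
(no output)
```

View pics/c1.png

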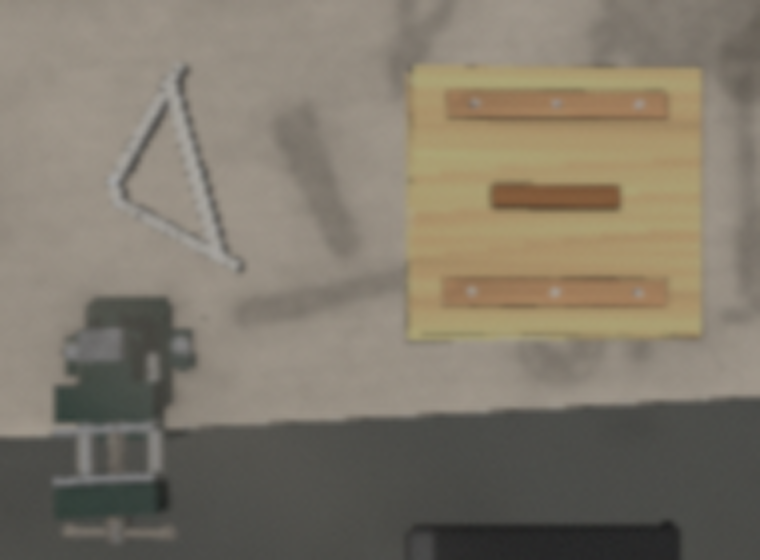

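View pics/c2.png

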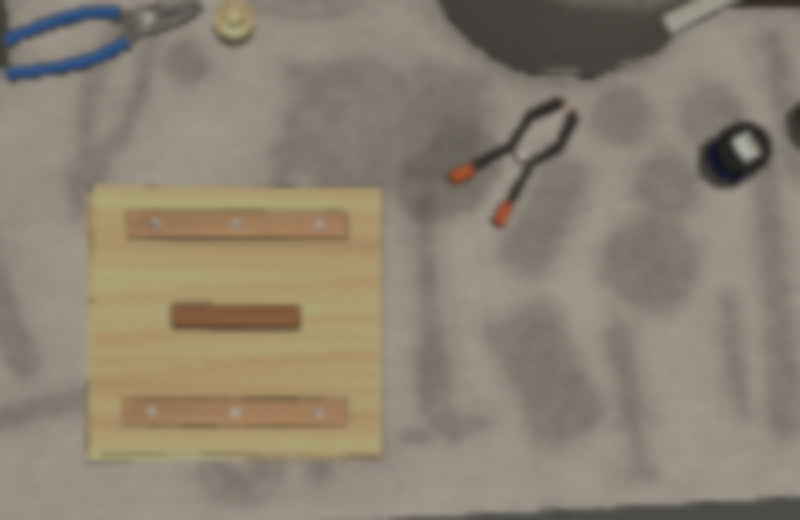

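```bash
cat > h.py <<'E'
import numpy as np, cv2
from rig import r, grab_frame, spotter
def ray(f,u,v,z):
    d=f["R"].T@np.array([(u-f["cx"])/f["fx"],(v-f["cy"])/f["fy"],1]); c=-f["R"].T@f["t"]
    return (c+d*(z-c[2])/d[2]).round(1)
def proj(f,X):
    p=f["R"]@np.asarray(X,float)+f["t"]; return np.array([f["fx"]*p[0]/p[2]+f["cx"],f["fy"]*p[1]/p[2]+f["cy"]])
def save(f,n): cv2.imwrite("pics/"+n,cv2.cvtColor(f["img"],cv2.COLOR_RGB2BGR))
E
python3 - <<'E'
from h import *
f=grab_frame("top")
def c1(u,v,z): return ray(f,110+u/4-.375,150+v/4-.375,z)
def c2(u,v,z): return ray(f,190+u/4-.375,120+v/4-.375,z)
print("lid corners z67",[c1(*p,67) for p in [(409,67),(702,69),(702,336),(408,336)]])
print("bar z97",[c1(*p,97) for p in [(491,197),(620,198)]],"battens z79",[c1(*p,79) for p in [(446,104),(668,104),(444,292),(668,292)]])
print("clamp front z10",[c2(*p,10) for p in [(500,226),(450,175),(512,205),(575,110)]])
print("edge",[c2(*p,0) for p in [(400,515),(790,497)]], c1(300,424,0))
print("sq z24: brace ends, heel",[c1(*p,24) for p in [(183,66),(243,268),(112,187),(119,202)]])
print("vise",[c1(*p,60) for p in [(170,300),(190,330)]])
E
```

```text
lid corners z67 [array([632.8,  94.5,  67. ]), array([ 627.4, -157.8,   67. ]), array([ 398.5, -152.7,   67. ]), array([401.9,  96.3,  67. ])]
bar z97 [array([516.3,  23.6,  97. ]), array([513.9, -84.4,  97. ])] battens z79 [array([598.3,  62. ,  79. ]), array([ 595.6, -127.2,   79. ]), array([438.2,  64.7,  79. ]), array([ 435.6, -124. ,   79. ])]
clamp front z10 [array([ 602.2, -266.5,   10. ]), array([ 648.9, -223.2,   10. ]), array([ 621. , -277.8,   10. ]), array([ 706.4, -336.9,   10. ])]
edge [array([ 347.8, -172.3,    0. ]), array([ 358.8, -516.3,    0. ])] [327.5 197.8   0. ]
sq z24: brace ends, heel [array([644. , 298.7,  24. ]), array([464.1, 244.4,  24. ]), array([537.1, 360.1,  24. ]), array([523.7, 353.8,  24. ])]
vise [array([435.5, 299.9,  60. ]), array([409.8, 282.6,  60. ])]
```

```bash
cat >> h.py <<'E'
def mv(tgt,yaw,cur=None):
    """tgt TCP xyz, yaw; cur=(xyz,yaw) commanded"""
    s=r.sense(); R_=s["tcp_rot"]
    p,y=(s["eef_pos"],R_[2]) if cur is None else (np.array(cur[0],float),cur[1])
    d=np.array(tgt)-p; c,s_=np.cos(y),np.sin(y)
    dy=(yaw-y+np.pi)%(2*np.pi)-np.pi
    return np.round([ (c*d[0]+s_*d[1])/1000,(s_*d[0]-c*d[1])/1000,-d[2]/1000,-dy/np.pi],4)
E
python3 - <<'E'
from h import *
c=([243.271,-575.716,404.681],0.3998)
print(mv([515,-30,380],1.5708-.018,c),mv([515,-30,330],1.5708-.018,c))
E
```

```text
[ 0.4627 -0.3969  0.0247 -0.367 ] [ 0.4627 -0.3969  0.0747 -0.367 ]
```

Call:
{"api": "apply_moves", "payload": {"motion": "0.2 0.463 -0.397 0.025 -0.367; 0.2 0.463 -0.397 0.025 -0.367; 0.2 0.463 -0.397 0.025 -0.367; 0.2 0.463 -0.397 0.025 -0.367; 0.2 0.463 -0.397 0.025 -0.367; 0.2 0.463 -0.397 0.025 -0.367; 0.2 0.463 -0.397 0.025 -0.367; 0.2 0.463 -0.397 0.025 -0.367; 0.2 0.463 -0.397 0.025 -0.367; 0.2 0.463 -0.397 0.025 -0.367; 0.2 0.463 -0.397 0.025 -0.367; 0.2 0.463 -0.397 0.025 -0.367; 0.2 0.463 -0.397 0.025 -0.367; 0.2 0.463 -0.397 0.075 -0.367; 0.2 0.463 -0.397 0.075 -0.367; 0.2 0.463 -0.397 0.075 -0.367; 0.2 0.463 -0.397 0.075 -0.367; 0.2 0.463 -0.397 0.075 -0.367; 0.2 0.463 -0.397 0.075 -0.367; 0.2 0.463 -0.397 0.075 -0.367", "squeeze": 60}}

```text
clock: 3.22
eef_pos: [515.2, -30.9, 330.7]
tcp_rot: [3.14, 0.0, 1.551]
contact_force: [0.3, -0.5, -0.3]
opening: 0.6
```

Run:
```python
from h import *
f=grab_frame("wrist"); save(f,"w1.png")
s=r.sense(); print(s["clock"],s["eef_pos"],s["tcp_rot"],s["contact_force"],s["opening"])
print(spotter.place_of("lid","wrist")[:2], proj(f,[515,-30,97]))
```

```text
3.2667 [515.18075455 -30.88774345 330.65466187] [3.14002660e+00 1.87152862e-04 1.55114340e+00] [-0.07380753 -0.2447468   0.09736596] 0.600707753151279
[{'point': [512.0, -32.2, 60.1], 'conf': 0.78}] [256.58628642 196.44888762]
```

View pics/w1.png

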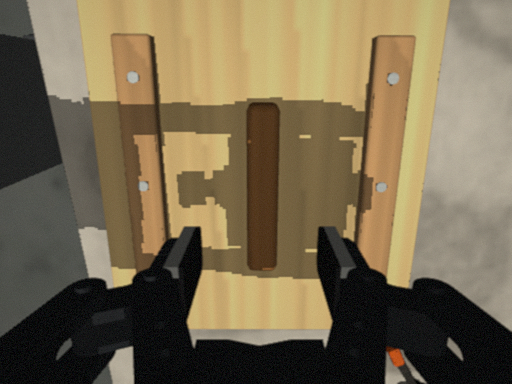

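Run:
```python
from h import *
f=grab_frame("wrist")
for p in [(263,103),(263,270),(263,187)]: print(ray(f,*p,97))
for p in [(248,187),(279,187)]: print(ray(f,*p,97))
for p in [(135,78),(393,78),(144,187),(381,187)]: print(ray(f,*p,79))
```

```text
[519.9  27.1  97. ]
[518.1 -81.6  97. ]
[519.1 -23.7  97. ]
[509.8 -23.6  97. ]
[529.  -23.9  97. ]
[441.4  42.5  79. ]
[600.5  39.5  79. ]
[439.1 -27.8  79. ]
[598.7 -30.9  79. ]
```

Call:
{"api": "apply_moves", "payload": {"motion": "0.2 0.003 0.004 0.04 0; 0.2 0.003 0.004 0.07 0; 0.2 0.003 0.004 0.087 0; 0.2 0.003 0.004 0.087 0; -1 0.003 0.004 0.087 0; -1 0.003 0.004 0.087 0; -1 0.003 0.004 0.087 0; -1 0.003 0.004 0.087 0; -1 0.003 0.004 0.087 0; -1 0.003 0.004 0.087 0; -1 0.003 0.004 0.087 0; -1 0.003 0.004 0.087 0; -1 0.003 0.004 0.077 0; -1 0.003 0.004 0.067 0; -1 0.003 0.004 0.047 0; -1 0.003 0.004 0.017 0; -1 0.003 0.004 0.007 0; -1 0.003 0.004 0.007 0; -1 0.003 0.004 0.007 0; -1 0.003 0.004 0.007 0", "squeeze": 80}}

```text
clock: 5.03
eef_pos: [518.7, -26.9, 321.8]
tcp_rot: [-3.14, -0.0, 1.553]
contact_force: [-0.2, -0.1, -3.3]
opening: 0.218
```

Run:
```python
from h import *
f=grab_frame("scene"); save(f,"s2.png");f=grab_frame("wrist"); save(f,"w2.png");f=grab_frame("top"); save(f,"t2.png")
s=r.sense(); print(s["clock"],s["eef_pos"],s["tcp_rot"],s["contact_force"],s["wrist_torque"],s["opening"])
for n in ["scene","top","wrist"]: print(spotter.place_of("lid",n)[:1])
```

```text
5.1833 [518.80876851 -26.85869968 321.40385287] [-3.13929122e+00 -1.23175883e-04  1.55268912e+00] [-0.81873995  0.69505033 -2.70151372] [0.02728137 0.01523317 0.00365122] 0.21943153187284897
[{'point': [518.7, -28.0, 137.8], 'conf': 0.64}]
[{'point': [521.4, -29.6, 136.2], 'conf': 0.79}]
[{'point': [514.7, -32.5, 140.5], 'conf': 0.77}]
```

View pics/s2.png

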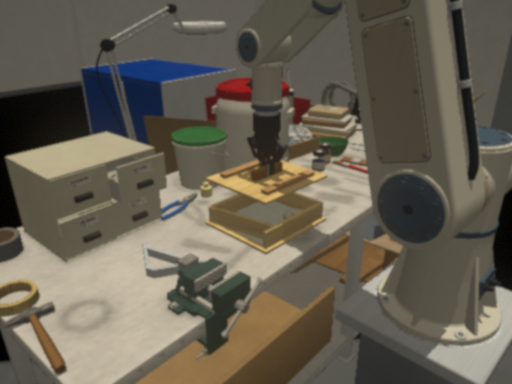

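View pics/w2.png

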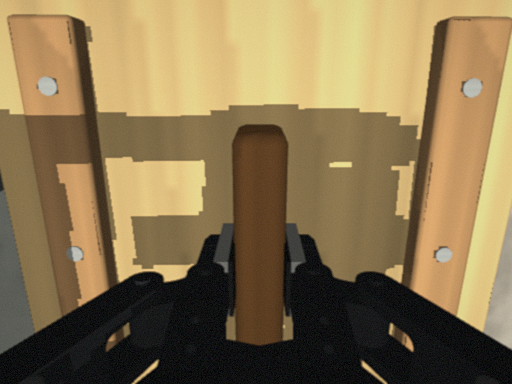

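Run:
```python
from h import *
print(mv([465,-307,321.4],1.5527), mv([465,-307,194],1.5527))
```

```text
[-0.2811 -0.0491  0.0005  0.    ] [-0.2811 -0.0491  0.1279  0.    ]
```

Call:
{"api": "apply_moves", "payload": {"motion": "-1 -0.015 -0.003 0 0; -1 -0.04 -0.007 0 0; -1 -0.07 -0.012 0 0; -1 -0.105 -0.018 0 0; -1 -0.14 -0.024 0 0; -1 -0.175 -0.031 0 0; -1 -0.21 -0.037 0 0; -1 -0.24 -0.042 0 0; -1 -0.265 -0.047 0 0; -1 -0.281 -0.049 0 0; -1 -0.281 -0.049 0.01 0; -1 -0.281 -0.049 0.03 0; -1 -0.281 -0.049 0.05 0; -1 -0.281 -0.049 0.07 0; -1 -0.281 -0.049 0.09 0; -1 -0.281 -0.049 0.105 0; -1 -0.281 -0.049 0.115 0; -1 -0.281 -0.049 0.12 0; -1 -0.281 -0.049 0.12 0; -1 -0.281 -0.049 0.12 0"}}

```text
clock: 7.0
eef_pos: [465.5, -306.8, 202.8]
tcp_rot: [3.141, -0.0, 1.553]
contact_force: [-0.1, -0.1, -2.5]
opening: 0.219
```

Run:
```python
from h import *
f=grab_frame("scene"); save(f,"s3.png");f=grab_frame("top"); save(f,"t3.png")
s=r.sense(); print(s["clock"],s["eef_pos"],s["tcp_rot"],s["contact_force"],s["wrist_torque"],s["opening"])
for n in ["scene","top"]: print(spotter.place_of("lid",n)[:1])
for q in ["casting_box","corner","board_face","back_board","rosette","clamp","blue_jar"]:print(q,[(d["conf"],d["point"]) for n in ["top","scene"] for d in spotter.place_of(q,n)[:1]])
i=cv2.imread("pics/t3.png"); cv2.imwrite("pics/t3c.png",cv2.resize(i[130:290,190:390],None,fx=4,fy=3.75,interpolation=cv2.INTER_CUBIC))
```

```text
7.1 [ 465.66304423 -307.10681259  203.53391183] [3.14032350e+00 7.76433374e-04 1.55282364e+00] [ 0.71447838  0.74897978 -2.85861595] [-0.02131855  0.02740841  0.00276743] 0.22007697927233164
[{'point': [464.5, -309.4, 19.4], 'conf': 0.89}]
[{'point': [467.3, -308.7, 18.1], 'conf': 0.79}]
casting_box [(0.95, [518.1, -27.4, -1.9]), (0.55, [517.9, -27.8, 0.3])]
corner [(0.86, [615.9, 84.2, 7.1]), (0.86, [621.9, 83.3, 5.2])]
board_face [(0.6, [518.5, 66.6, 35.4]), (0.72, [522.6, 72.0, 36.7])]
back_board [(0.74, [626.2, -27.7, 10.2]), (0.87, [627.2, -29.5, 8.3])]
rosette [(0.7, [461.2, -89.3, 9.9]), (0.41, [461.6, -91.0, 9.5])]
clamp [(0.72, [667.5, -285.6, 2.5]), (0.5, [663.8, -285.7, -1.8])]
blue_jar [(0.72, [666.3, -283.0, 1.2]), (0.74, [658.2, -470.6, -0.5])]
```

View pics/t3c.png

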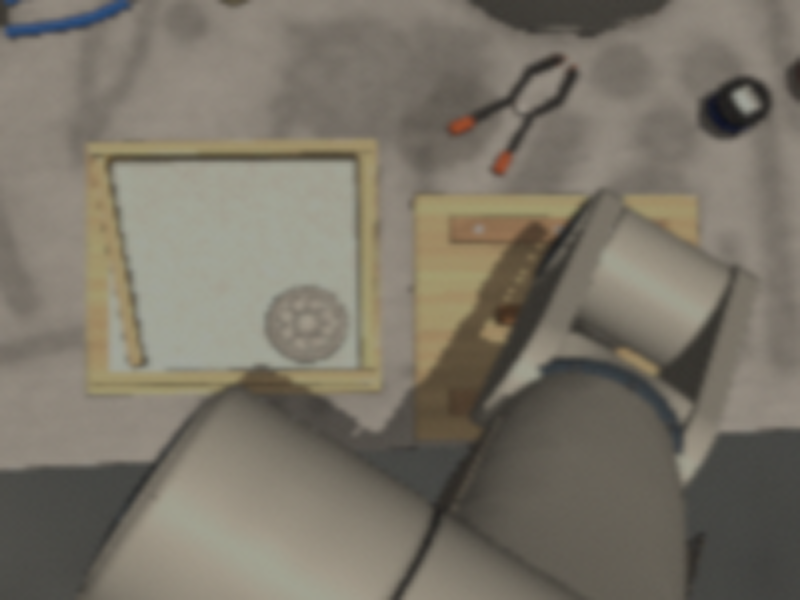

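View pics/s3.png

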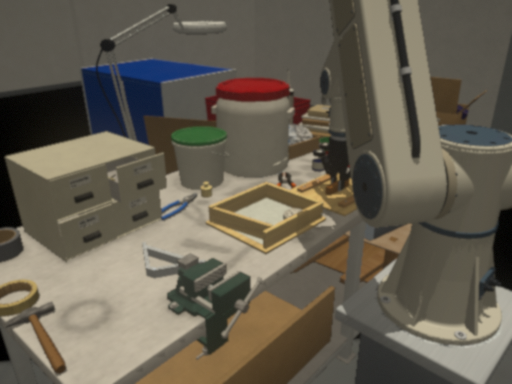

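Call:
{"api": "apply_moves", "payload": {"motion": "-1 0 0 0.004 0; -1 0 0 0.008 0; -1 0 0 0.012 0; -1 0 0 0.015 0; -1 0 0 0.017 0; -1 0 0 0.018 0; -1 0 0 0.018 0; -1 0 0 0.018 0; -1 0 0 0.018 0"}}

```text
clock: 8.65
eef_pos: [465.0, -306.8, 185.4]
tcp_rot: [-3.141, -0.0, 1.553]
contact_force: [-5.6, 3.1, 13.2]
opening: 0.221
```

Call:
{"api": "apply_moves", "payload": {"motion": "-1 0 0 0 0; 0.2 0 0 0 0; 0.2 0 0 0 0; 0.2 0 0 0 0; 0.2 0 0 0 0; 0.2 0 0 0 0; 0.2 0 0 0 0; 0.2 0 0 -0.01 0; 0.2 0 0 -0.03 0; 0.2 0 0 -0.06 0; 0.2 0 0 -0.1 0; 0.2 0 0 -0.1 0"}}

```text
clock: 9.65
eef_pos: [467.2, -308.3, 291.7]
tcp_rot: [3.133, 0.005, 1.553]
contact_force: [2.2, -1.7, 0.9]
opening: 0.598
```

Run:
```python
from h import *
f=grab_frame("wrist"); save(f,"w4.png")
s=r.sense(); print(s["clock"],s["eef_pos"],s["tcp_rot"],s["contact_force"],s["opening"])
for n in ["wrist"]: print(spotter.place_of("lid",n)[:1])
f=grab_frame("scene"); save(f,"s4.png"); print(spotter.place_of("lid","scene")[:1])
```

```text
9.7 [ 466.5956577  -307.87048642  289.18119102] [3.13500907 0.00420357 1.55274798] [-0.42661521  0.01720627  0.58097231] 0.6002477202009856
[{'point': [460.3, -309.6, 0.8], 'conf': 0.92}]
[{'point': [464.6, -307.2, 3.3], 'conf': 0.57}]
```

View pics/w4.png

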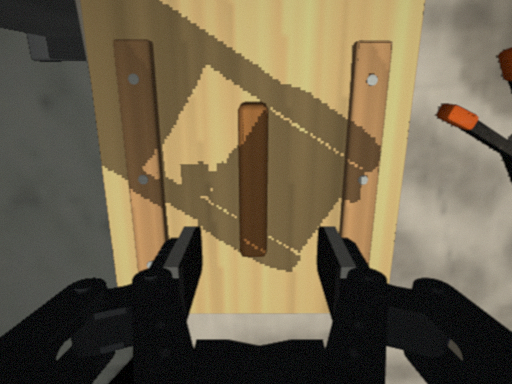

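View pics/s4.png

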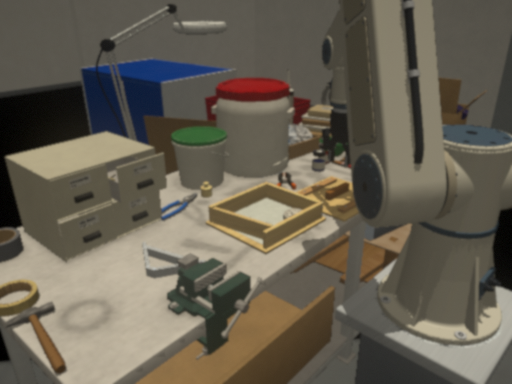

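Run:
```python
from h import *
print(mv([550,288,330],-2.914))
```

```text
[ 0.5962  0.0744 -0.0455 -0.5782]
```

Call:
{"api": "apply_moves", "payload": {"motion": "-0.1 0 0 -0.045 0; -0.1 0.596 0.074 -0.045 -0.578; -0.1 0.596 0.074 -0.045 -0.578; -0.1 0.596 0.074 -0.045 -0.578; -0.1 0.596 0.074 -0.045 -0.578; -0.1 0.596 0.074 -0.045 -0.578; -0.1 0.596 0.074 -0.045 -0.578; -0.1 0.596 0.074 -0.045 -0.578; -0.1 0.596 0.074 -0.045 -0.578; -0.1 0.596 0.074 -0.045 -0.578; -0.1 0.596 0.074 -0.045 -0.578; -0.1 0.596 0.074 -0.045 -0.578; -0.1 0.596 0.074 -0.045 -0.578; -0.1 0.596 0.074 -0.045 -0.578; -0.1 0.596 0.074 -0.045 -0.578; -0.1 0.596 0.074 -0.045 -0.578; -0.1 0.596 0.074 -0.045 -0.578; -0.1 0.596 0.074 -0.045 -0.578; -0.1 0.596 0.074 -0.045 -0.578; -0.1 0.596 0.074 -0.045 -0.578"}}

```text
clock: 11.52
eef_pos: [549.7, 286.3, 328.9]
tcp_rot: [-3.141, -0.002, -2.917]
contact_force: [1.9, -1.0, 0.2]
opening: 0.452
```

Run:
```python
from h import *
f=grab_frame("wrist"); save(f,"w5.png")
np.savez("w5.npz",**{k:f[k] for k in f})
s=r.sense(); print(s["clock"],s["eef_pos"],s["tcp_rot"],s["contact_force"],s["opening"])
for n in ["wrist"]: print(spotter.place_of("square",n)[:1])
f=grab_frame("top"); save(f,"t5.png"); np.savez("t5.npz",**{k:f[k] for k in f})
```

```text
11.5667 [549.83425524 286.27682629 329.23846933] [-3.14116127e+00 -1.19122478e-03 -2.91682132e+00] [ 0.79046222 -0.09445662  0.62444945] 0.4488129941781602
[{'point': [551.6, 284.3, -0.6], 'conf': 0.68}]
```

View pics/w5.png

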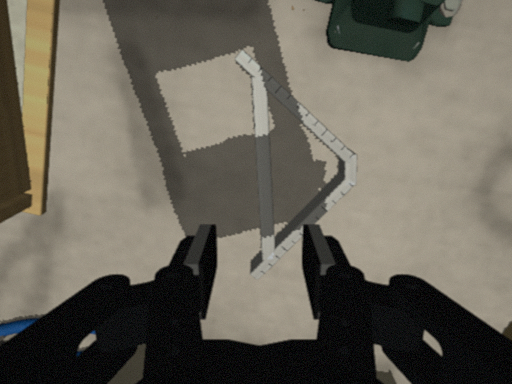

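View pics/t5.png

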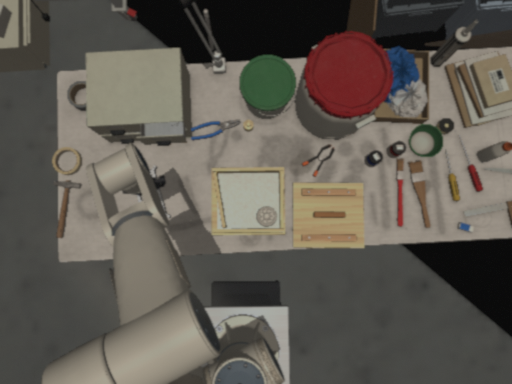

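Run:
```python
import cv2
i=cv2.imread("pics/w5.png"); cv2.imwrite("pics/w5c.png",cv2.resize(i[35:285,200:380],None,fx=2.4,fy=2.4,interpolation=cv2.INTER_CUBIC)*1)
i=cv2.imread("pics/t5.png"); cv2.imwrite("pics/t5c.png",cv2.resize(i[155:245,200:300],None,fx=6,fy=6,interpolation=cv2.INTER_CUBIC))
```

```text
(no output)
```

View pics/w5c.png

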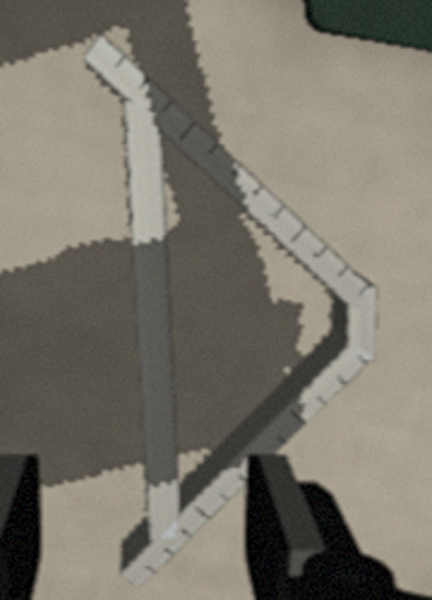

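View pics/t5c.png

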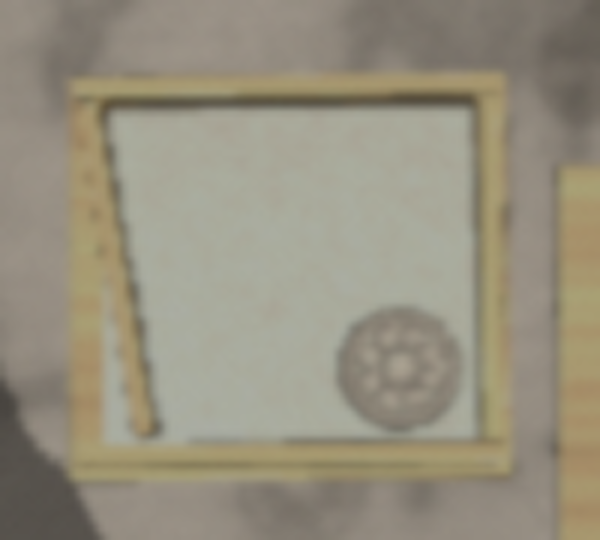

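Run:
```python
from h import *
f=dict(np.load("w5.npz"))
P=lambda u,v,z=24: ray(f,200+u/2.4-.3,35+v/2.4-.3,z)
bh,bt=P(374,288),P(112,36); ah,at=P(373,355),P(135,585)
print(bh,bt,ah,at)
print("dirs B",np.degrees(np.arctan2(*(bh-bt)[[1,0]])),"A",np.degrees(np.arctan2(*(ah-at)[[1,0]])),np.linalg.norm(bh-bt),np.linalg.norm(ah-at))
br=[P(142,240),P(160,480)]; bl=[P(126,130),P(148,480)]; br2=[P(158,130),P(178,480)]
for a,b in (bl,br2): print("brace",a,b,np.degrees(np.arctan2(*(a-b)[[1,0]])))
f=dict(np.load("t5.npz"))
T=lambda u,v,z: ray(f,200+u/6-.42,155+v/6-.42,z)
print("box outer top z59",[T(*p,59) for p in [(70,78),(504,74),(512,462),(70,468)]])
print("back board inner top edge",T(105,98,59),T(475,92,59))
print("right board inner top",T(480,95,59),T(481,440,59))
print("hinged inner top",T(106,110,59),T(158,432,59))
```

```text
[520.7 359.9  24. ] [462.2 256.1  24. ] [543.5 366.6  24. ] [650.3 306.1  24. ]
dirs B 60.595095915516865 A 150.46934000092094 119.14986361721107 122.7456312868201
brace [488.9 266.6  24. ] [607.  301.2  24. ] -163.67088991497505
brace [486.6 276.6  24. ] [604.6 311.8  24. ] -163.38989038531417
box outer top z59 [array([630. ,  97.4,  59. ]), array([ 628.7, -153. ,   59. ]), array([ 405.6, -152.7,   59. ]), array([405.7,  98.3,  59. ])]
back board inner top edge [618.   77.3  59. ] [ 618.4 -136.1   59. ]
right board inner top [ 616.6 -138.9   59. ] [ 418.3 -135.4   59. ]
hinged inner top [611.   76.7  59. ] [425.4  48.2  59. ]
```

Run:
```python
from h import *
f=dict(np.load("t5.npz")); img=f["img"].astype(float)
import scipy.ndimage as nd
sat=img[...,0]-img[...,2]   # wood yellowness
sat=nd.gaussian_filter(sat,.7)
def fit(axis,lo,hi,c,w,z,sign):
    pts=[]
    for k in range(lo,hi):
        prof=sat[c-w:c+w+1,k] if axis=='h' else sat[k,c-w:c+w+1]
        g=sign*np.gradient(prof); i=int(np.argmax(g[1:-1]))+1
        d=g[i-1]-2*g[i]+g[i+1]; o=.5*(g[i-1]-g[i+1])/d if d else 0
        p=c-w+i+np.clip(o,-1,1); pts.append(ray(f,*( (k,p) if axis=='h' else (p,k)),z))
    pts=np.array(pts); a=0 if axis=='v' else 1
    t,v=pts[:,a],pts[:,1-a]
    for _ in range(3):
        k=np.polyfit(t,v,1); res=v-np.polyval(k,t); m=abs(res)<max(2*res.std(),.5); t,v=t[m],v[m]
    return k,res.std(),t.mean(),v.mean()
# saturation contrasts: back outer edge row ~168, back inner ~171 ; right outer col ~284, inner ~279
for n,a in dict(backouter=('h',218,280,168,3,59,1),backinner=('h',222,276,172,3,59,-1),frontouter=('h',225,282,233,4,9,-1),frontinner=('h',230,278,229,3,59,1),rightouter=('v',172,230,284,3,59,-1),rightinner=('v',176,225,279,3,59,1),leftouter=('v',172,225,212,3,59,1)).items():
    k,s,tm,vm=fit(*a); print(n,"slope",k[0].round(4),"at",tm.round(1),vm.round(1),"std",s.round(2))
```

```text
backouter slope 0.0048 at -31.4 630.6 std 0.26
backinner slope 0.0064 at -36.1 617.3 std 1.0
frontouter slope 0.0083 at -47.1 397.9 std 0.47
frontinner slope 0.0034 at -45.9 418.0 std 0.11
rightouter slope -0.0028 at 509.1 -153.1 std 0.32
rightinner slope -0.0054 at 516.4 -137.2 std 0.28
leftouter slope -0.0022 at 522.6 98.3 std 0.12
```

Run:
```python
from h import *
s=r.sense();print(s["eef_pos"],s["tcp_rot"])
print(mv([553,290.5,176.5],-2.862))
```

```text
[550.04629325 286.46404192 329.6600557 ] [-3.14145866e+00 -2.88341459e-04 -2.91655157e+00]
[-0.0038  0.0033  0.1532 -0.0174]
```

Call:
{"api": "apply_moves", "payload": {"motion": "-0.1 -0.004 0.003 0.03 -0.017; -0.1 -0.004 0.003 0.07 -0.017; -0.1 -0.004 0.003 0.1 -0.017; -0.1 -0.004 0.003 0.125 -0.017; -0.1 -0.004 0.003 0.14 -0.017; -0.1 -0.004 0.003 0.15 -0.017; -0.1 -0.004 0.003 0.153 -0.017; -0.1 -0.004 0.003 0.153 -0.017; -0.1 -0.004 0.003 0.153 -0.017; -0.1 -0.004 0.003 0.153 -0.017"}}

```text
clock: 12.5
eef_pos: [553.8, 291.7, 178.1]
tcp_rot: [3.141, 0.002, -2.861]
contact_force: [-0.1, 0.0, 0.2]
opening: 0.452
```

Run:
```python
from h import *
f=grab_frame("wrist"); save(f,"w6.png")
s=r.sense();print(s["clock"],s["eef_pos"],s["tcp_rot"],s["contact_force"])
```

```text
12.55 [553.71105379 291.65085576 178.02788538] [ 3.14115572e+00  2.08613504e-03 -2.86130146e+00] [ 0.58339453 -0.38562054 -0.21230267]
```

View pics/w6.png

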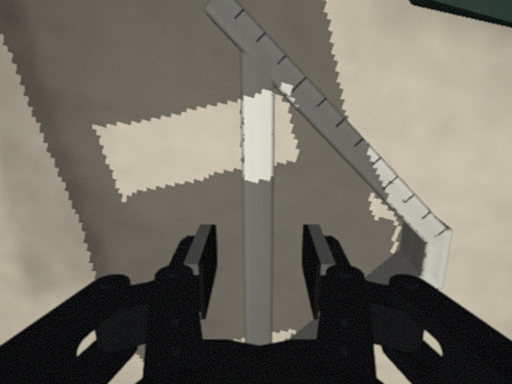

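Call:
{"api": "apply_moves", "payload": {"motion": "-0.1 0 0 0.002 0; -1 0 0 0.002 0; -1 0 0 0.002 0; -1 0 0 0.002 0; -1 0 0 0.002 0; -1 0 0 0.002 0; -1 0 0 0.002 0; -1 0 0 0.002 0; -1 0 0 0.002 0; -1 0 0 0 0; -1 0 0 -0.01 0; -1 0 0 -0.03 0; -1 0 0 -0.06 0; -1 0 0 -0.09 0; -1 0 0 -0.12 0; -1 0 0 -0.13 0; -1 0 0 -0.13 0; -1 0 0 -0.13 0; -1 0 0 -0.13 0", "squeeze": 110}}

```text
clock: 14.13
eef_pos: [552.4, 291.0, 304.8]
tcp_rot: [-3.141, -0.003, -2.861]
contact_force: [-0.1, 0.9, -3.6]
opening: 0.111
```

Run:
```python
from h import *
f=grab_frame("wrist"); save(f,"w7.png"); np.savez("w7.npz",**{k:f[k] for k in f})
s=r.sense();print(s["clock"],s["eef_pos"],s["tcp_rot"],s["contact_force"],s["wrist_torque"],s["opening"])
print(spotter.place_of("square","wrist")[:1])
i=cv2.imread("pics/w7.png");
```

```text
14.1833 [552.41847446 291.03508365 304.51943085] [-3.14089669 -0.00343421 -2.86118269] [-0.98534789  0.08460657 -3.33091721] [-0.05992787 -0.03873976  0.00828641] 0.1139348977289568
[{'point': [550.1, 286.1, 128.3], 'conf': 0.85}]
```

View pics/w7.png

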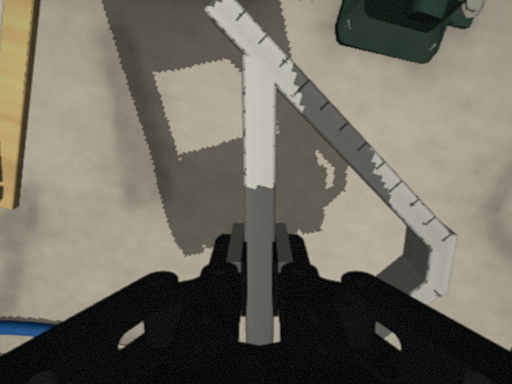

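Run:
```python
from h import *
f=dict(np.load("w7.npz")); s=r.sense(); t=s["eef_pos"]; y=s["tcp_rot"][2]
W={(46,62):(457,234),(-78,62):(232,-1),(-78,52):(206,8),(62,46):(441,297)}
c=np.array(list(W)); P=np.array([ray(f,*p,152)[:2] for p in W.values()]); print(P)
def res(q): 
    R=np.array([[np.cos(q[2]),-np.sin(q[2])],[np.sin(q[2]),np.cos(q[2])]]); return (c@R.T+q[:2]-P).ravel()
from scipy.optimize import least_squares
o=least_squares(res,[553,290,1.06]); print(o.x,o.fun, "tool yaw - sq yaw",(y-o.x[2])%(2*np.pi),"ideal",2.356)
d=o.x[:2]-t[:2]; print("origin in tool xy", np.cos(y)*d[0]+np.sin(y)*d[1], np.sin(y)*d[0]-np.cos(y)*d[1])
```

```text
[[518.9 361. ]
 [463.3 255.9]
 [468.2 248.5]
 [546.6 366.9]]
[553.3839221  290.93532443   1.05122754] [ 3.50512374  0.6482232  -2.46160444 -1.88791376  1.31872919  0.54702751
 -2.3622485   0.69266305] tool yaw - sq yaw 2.3708067951484324 ideal 2.356
origin in tool xy -0.7895365218336824 -0.37798883691322865
```

Run:
```python
from h import *
print(mv([547,-6,304.5],2.352),r.sense()["eef_pos"])
```

```text
[ 8.750e-02 -2.839e-01  1.000e-04  3.406e-01] [552.52061038 291.08001848 304.55830356]
```

Call:
{"api": "apply_moves", "payload": {"motion": "-1 0.008 -0.025 0 0.03; -1 0.017 -0.055 0 0.06; -1 0.027 -0.085 0 0.1; -1 0.037 -0.115 0 0.14; -1 0.045 -0.145 0 0.18; -1 0.055 -0.175 0 0.22; -1 0.063 -0.205 0 0.25; -1 0.071 -0.23 0 0.28; -1 0.078 -0.253 0 0.31; -1 0.083 -0.27 0 0.325; -1 0.0875 -0.284 0 0.3405; -1 0.0875 -0.284 0 0.3405; -1 0.0875 -0.284 0 0.3405; -1 0.0875 -0.284 0 0.3405; -1 0.0875 -0.284 0 0.3405"}}

```text
clock: 15.48
eef_pos: [547.6, -5.0, 306.2]
tcp_rot: [-3.141, -0.001, 2.354]
contact_force: [0.2, 0.3, -3.6]
opening: 0.117
```

Run:
```python
from h import *
f=grab_frame("wrist"); save(f,"w8.png"); np.savez("w8.npz",**{k:f[k] for k in f})
s=r.sense();print(s["clock"],s["eef_pos"],s["tcp_rot"],s["contact_force"],s["wrist_torque"],s["opening"])
print([spotter.place_of(q,"wrist")[:1] for q in ("square","corner","face_a_toe","board_face","face_b_toe")])
```

```text
15.5333 [547.67780149  -4.89834277 306.31607686] [-3.14125942e+00 -5.33561755e-04  2.35388366e+00] [ 0.14795698  0.29525684 -3.90909574] [ 0.01512393  0.07352125 -0.01781297] 0.11168738809105536
[[{'point': [547.0, -9.2, 130.6], 'conf': 0.7}], [{'point': [619.2, 85.8, 8.9], 'conf': 0.75}], [], [{'point': [522.4, 70.3, 30.9], 'conf': 0.97}], []]
```

View pics/w8.png

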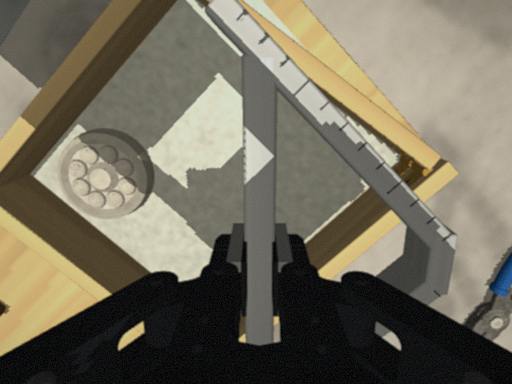

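Call:
{"api": "apply_moves", "payload": {"motion": "-1 -0.007 -0.007 0 0; -1 -0.007 -0.007 0.02 0; -1 -0.007 -0.007 0.045 0; -1 -0.007 -0.007 0.07 0; -1 -0.007 -0.007 0.09 0; -1 -0.007 -0.007 0.105 0; -1 -0.007 -0.007 0.113 0; -1 -0.007 -0.007 0.117 0; -1 -0.007 -0.007 0.117 0; -1 -0.007 -0.007 0.117 0; -1 -0.007 -0.007 0.117 0"}}

```text
clock: 16.7
eef_pos: [548.2, -15.7, 190.7]
tcp_rot: [3.14, 0.001, 2.352]
contact_force: [0.8, -0.4, -2.5]
opening: 0.109
```

Run:
```python
from h import *
f=grab_frame("wrist"); save(f,"w9.png"); np.savez("w9.npz",**{k:f[k] for k in f})
f=grab_frame("scene"); save(f,"s9.png")
s=r.sense();print(s["clock"],s["eef_pos"],s["tcp_rot"],s["contact_force"],s["wrist_torque"],s["opening"])
print([spotter.place_of(q,"wrist")[:1] for q in ("square","corner","face_a_toe","board_face","face_b_toe")])
i=cv2.imread("pics/s9.png"); cv2.imwrite("pics/s9c.png",cv2.resize(i[130:260,180:350],None,fx=4,fy=4,interpolation=cv2.INTER_CUBIC))
```

```text
16.8 [548.09821932 -15.5818083  190.63974628] [3.14043345e+00 1.23566944e-03 2.35243187e+00] [ 1.0387084  -0.2354673  -3.50620161] [0.01756908 0.05699926 0.02781855] 0.1147105965097925
[[{'point': [546.2, -19.2, 15.1], 'conf': 0.57}], [{'point': [520.8, 68.1, 29.5], 'conf': 0.3}], [], [{'point': [522.1, 69.2, 29.8], 'conf': 0.63}], []]
```

View pics/w9.png

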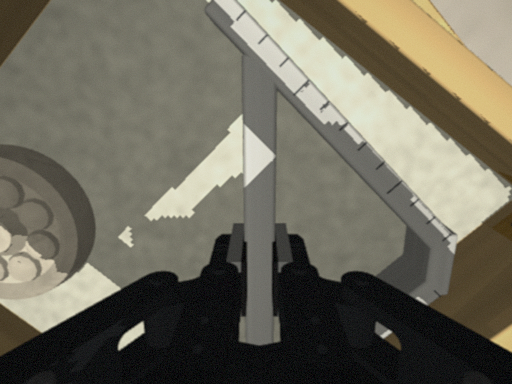

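View pics/s9c.png

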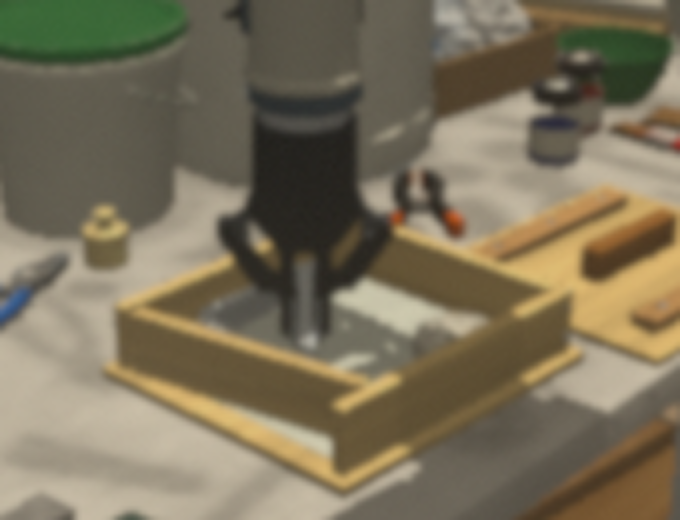

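Call:
{"api": "apply_moves", "payload": {"motion": "-1 0.004 0.006 0 0; -1 0.008 0.011 0 0; -1 0.012 0.016 0 0; -1 0.016 0.021 0 0; -1 0.019 0.025 0 0; -1 0.0205 0.0275 0 0; -1 0.0205 0.0275 0 0; -1 0.0205 0.0275 0 0; -1 0.0205 0.0275 0 0"}}

```text
clock: 17.8
eef_pos: [552.7, 18.3, 189.7]
tcp_rot: [-3.142, -0.0, 2.352]
contact_force: [-0.0, -1.7, -2.6]
opening: 0.112
```

Run:
```python
from h import *
f=grab_frame("wrist"); save(f,"w10.png"); np.savez("w10.npz",**{k:f[k] for k in f})
s=r.sense();print(s["clock"],s["eef_pos"],s["tcp_rot"],s["contact_force"],s["wrist_torque"],s["opening"])
```

```text
17.85 [552.71665721  18.188989   189.68631461] [-3.14157793e+00  2.31218209e-07  2.35217529e+00] [-0.58355103 -0.6602481  -3.05551793] [-0.24375195  0.13934194  0.10884935] 0.11354964672871014
```

View pics/w10.png

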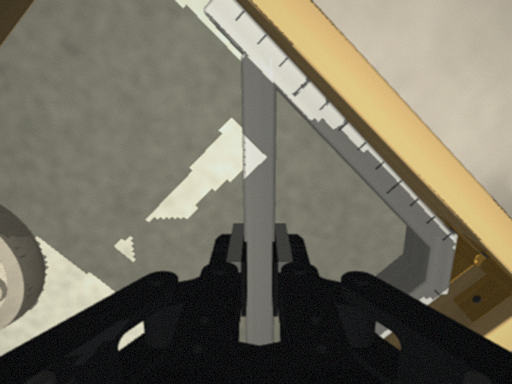

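Call:
{"api": "apply_moves", "payload": {"motion": "-1 -0.001 0.001 0 0; -1 -0.002 0.002 0 0; -1 -0.002 0.002 0 0; -1 -0.002 0.002 0 0"}}

```text
clock: 18.18
eef_pos: [555.9, 18.1, 189.8]
tcp_rot: [3.141, 0.001, 2.352]
contact_force: [2.0, -2.7, -3.8]
opening: 0.112
```

Run:
```python
from h import *
s=r.sense();print(s["clock"],s["eef_pos"],s["tcp_rot"],s["contact_force"],s["wrist_torque"],s["opening"])
```

```text
18.1833 [555.90094765  18.14145778 189.76187041] [3.14114979e+00 5.64367074e-04 2.35210756e+00] [ 1.99111367 -2.69312985 -3.81813657] [-0.39607176 -0.05007218  0.05456288] 0.11234839469162657
```

Call:
{"api": "apply_moves", "payload": {"motion": "-1 -0.001 0.001 0 0; -1 -0.0015 0.0015 0 0; -1 -0.0015 0.0015 0 0; -1 -0.0015 0.0015 0 0; -1 -0.0015 0.0015 0 0"}}

```text
clock: 18.6
eef_pos: [556.8, 18.2, 189.4]
tcp_rot: [-3.14, -0.002, 2.353]
contact_force: [-4.1, -2.8, -1.3]
opening: 0.115
```

Run:
```python
from h import *
f=grab_frame("wrist"); save(f,"w11.png")
s=r.sense();print(s["clock"],s["eef_pos"],s["tcp_rot"],s["contact_force"],s["wrist_torque"],s["opening"])
```

```text
18.65 [556.84200139  18.14560509 189.42127892] [-3.13953145e+00 -1.62223898e-03  2.35254692e+00] [-5.09026484 -2.57251409 -1.30795935] [-0.44947042  0.67496172  0.29684168] 0.11125300898750999
```

View pics/w11.png

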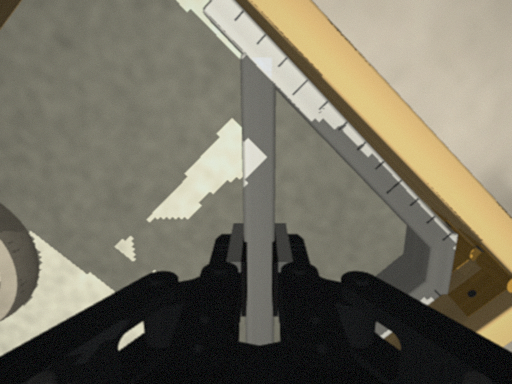

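Call:
{"api": "apply_moves", "payload": {"motion": "-1 0.0007 0.0007 0 0; -1 0.0014 0.0014 0 0; -1 0.002 0.002 0 0; -1 0.002 0.002 0 0; -1 0.002 0.002 0 0; -1 0.002 0.002 0 0"}}

```text
clock: 19.15
eef_pos: [556.6, 20.6, 189.3]
tcp_rot: [-3.139, -0.002, 2.352]
contact_force: [-4.6, -5.7, -1.8]
opening: 0.113
```

Run:
```python
from h import *
s=r.sense();print(s["clock"],s["eef_pos"],s["tcp_rot"],s["contact_force"],s["wrist_torque"],s["opening"])
```

```text
19.15 [556.63606207  20.61329468 189.25921042] [-3.13875302e+00 -1.75222318e-03  2.35228518e+00] [-4.60139608 -5.71255493 -1.7982008 ] [-0.99542998  0.88094574  0.0336301 ] 0.11315879440173596
```

Call:
{"api": "apply_moves", "payload": {"motion": "-1 0.0007 0.0007 0 0; -1 0.0014 0.0014 0 0; -1 0.0014 0.0014 0 0; -1 0.0014 0.0014 0 0; -1 0.0014 0.0014 0 0"}}

```text
clock: 19.57
eef_pos: [556.4, 21.7, 189.2]
tcp_rot: [-3.137, -0.001, 2.352]
contact_force: [-5.8, -13.5, -0.9]
opening: 0.112
```

Run:
```python
from h import *
f=grab_frame("wrist"); save(f,"w12.png"); np.savez("w12.npz",**{k:f[k] for k in f})
s=r.sense();print(s["clock"],s["eef_pos"],s["tcp_rot"],s["contact_force"],s["wrist_torque"],s["opening"])
i=cv2.imread("pics/w12.png"); cv2.imwrite("pics/w12c.png",cv2.resize(i[0:384,180:512],None,fx=1.8,fy=1.55,interpolation=cv2.INTER_CUBIC))
for q in ("corner","square","board_face","face_b_toe","face_b_heel"): print(q,spotter.place_of(q,"wrist")[:1])
```

```text
19.6167 [556.40928974  21.70649207 189.19744735] [-3.13739845e+00 -1.44216898e-03  2.35201669e+00] [ -5.75282693 -14.15370538  -1.08359643] [-2.25799434  0.84824334 -0.34054925] 0.11273994521726212
corner [{'point': [618.9, 87.5, 6.3], 'conf': 0.72}]
square [{'point': [552.7, 17.3, 16.7], 'conf': 0.78}]
board_face [{'point': [519.9, 86.4, 29.6], 'conf': 0.69}]
face_b_toe []
face_b_heel [{'point': [602.2, 83.9, 20.8], 'conf': 0.6}]
```

View pics/w12c.png

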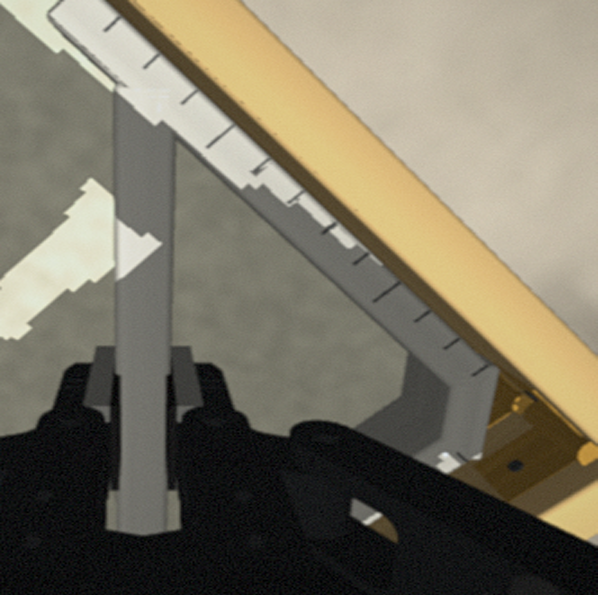

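Run:
```python
import cv2
i=cv2.imread("pics/w8.png")
cv2.imwrite("pics/a.png",cv2.resize(i[0:200,0:220],None,fx=3,fy=3,interpolation=cv2.INTER_CUBIC))
cv2.imwrite("pics/b.png",cv2.resize(i[160:320,0:180],None,fx=3.5,fy=3.5,interpolation=cv2.INTER_CUBIC))
i=cv2.imread("pics/w12.png")
cv2.imwrite("pics/c.png",cv2.resize(i[0:300,200:512],None,fx=2,fy=2,interpolation=cv2.INTER_CUBIC))
```

```text
(no output)
```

View pics/a.png

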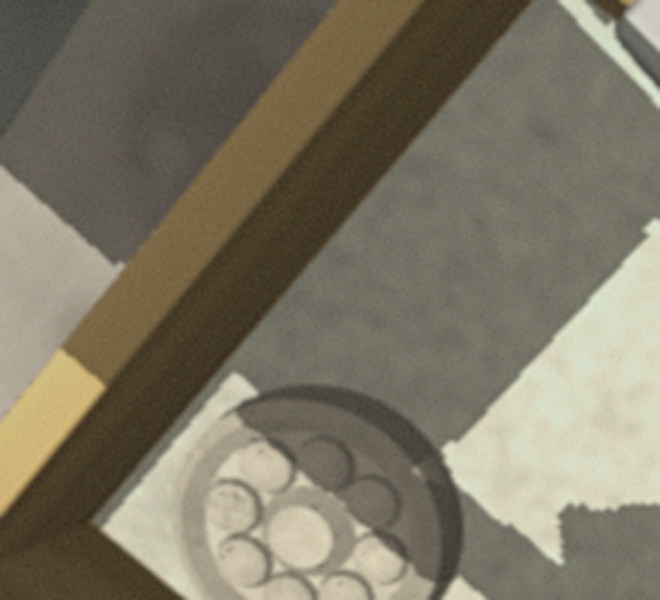

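View pics/b.png

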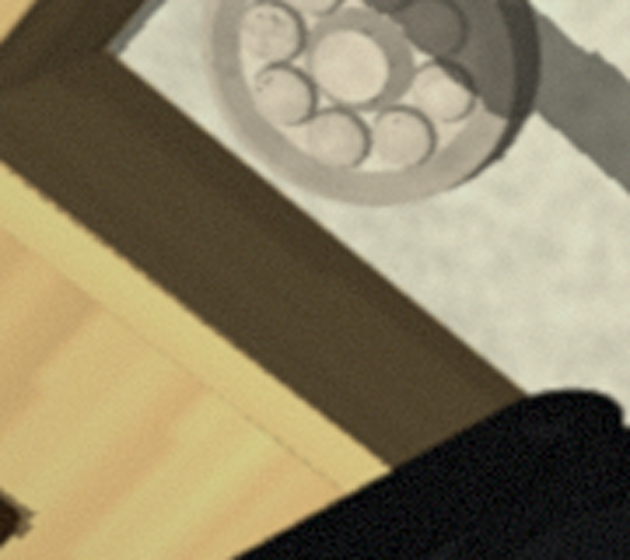

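View pics/c.png

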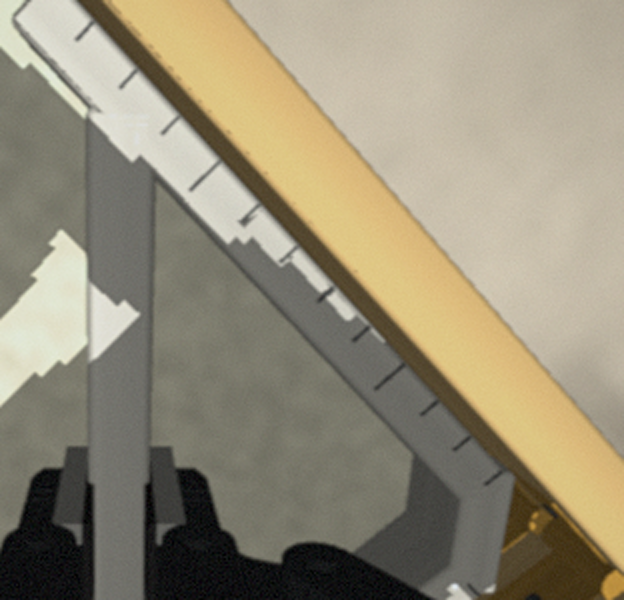

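Run:
```python
from h import *
f8=dict(np.load("w8.npz")); f12=dict(np.load("w12.npz"))
def ang(f,ps,x0,y0,k,z):
    a,b=[ray(f,x0+(u+.5)/k-.5,y0+(v+.5)/k-.5,z) for u,v in ps]; d=b-a
    return a,b,(np.arctan2(d[1],d[0])+np.pi/4)%(np.pi/2)-np.pi/4
print("front floor",ang(f8,[(535,0),(93,522)],0,0,3,9))
print("front top",ang(f8,[(428,0),(105,385)],0,0,3,59))
print("right floor",ang(f8,[(105,50),(525,395)],0,160,3.5,9))
print("right top",ang(f8,[(0,165),(392,468)],0,160,3.5,59))
print("sqB",ang(f12,[(85,0),(513,473)],200,0,2,37.5))
print("board outer",ang(f12,[(232,0),(624,462)],200,0,2,59))
# auto edge fit for square B outer edge & board outer in w12
import scipy.ndimage as nd
def auto(f,p,q,z,w=6,ch=None):
    img=f["img"].astype(float); g=img.mean(2) if ch is None else ch(img); g=nd.gaussian_filter(g,.8)
    p,q=np.array(p,float),np.array(q,float); d=(q-p)/np.linalg.norm(q-p); n=np.array([-d[1],d[0]]); out=[]
    for s in np.linspace(.04,.96,80):
        c=p+s*(q-p); o=np.linspace(-w,w,8*w+1); P=c+o[:,None]*n
        v=nd.map_coordinates(g,[P[:,1],P[:,0]],order=1); gr=abs(np.gradient(v)); i=gr.argmax(); out.append(ray(f,*P[i],z))
    out=np.array(out)[:,:2]; m=np.ones(len(out),bool)
    for _ in range(5):
        c0=out[m].mean(0); u,sv,vt=np.linalg.svd(out[m]-c0); e=(out-c0)@vt[1]; m=abs(e)<max(1.5*e[m].std(),.3)
    return c0,(np.arctan2(vt[0][1],vt[0][0])+np.pi/4)%(np.pi/2)-np.pi/4,m.sum(),e[m].std()
A=lambda u,v:((u+.5)/3-.5,(v+.5)/3-.5); B=lambda u,v:((u+.5)/3.5-.5,160+(v+.5)/3.5-.5); C=lambda u,v:(200+(u+.5)/2-.5,(v+.5)/2-.5)
print("frontfloor",auto(f8,A(535,0),A(93,522),9,4));print("fronttop",auto(f8,A(428,0),A(105,385),59,4))
print("rightfloor",auto(f8,B(105,50),B(525,395),9,4));print("righttop",auto(f8,B(0,165),B(392,468),59,4))
print("sqB",auto(f12,C(85,0),C(513,473),37.5,4)); print("bo",auto(f12,C(232,0),C(624,462),59,4))
```

```text
front floor (array([420. ,  43.5,   9. ]), array([ 419.5, -135.4,    9. ]), np.float64(-0.0027948501852137486))
front top (array([420.3,  29.4,  59. ]), array([419. , -74.9,  59. ]), np.float64(-0.01246340064124829))
right floor (array([ 419. , -136.2,    9. ]), array([ 544.8, -137.1,    9. ]), np.float64(-0.007154090982848027))
right top (array([ 432.8, -135.6,   59. ]), array([ 527.6, -135.6,   59. ]), np.float64(0.0))
sqB (array([485.8,  85.3,  37.5]), array([601.4,  84.1,  37.5]), np.float64(-0.01038024999874032))
board outer (array([503.3,  96.5,  59. ]), array([595.6,  95.3,  59. ]), np.float64(-0.013000350981452025))
frontfloor (array([420.48979592, -41.41428571]), np.float64(0.021079201351152266), np.int64(43), np.float64(0.2805148066925332))
fronttop (array([419.52875, -20.915  ]), np.float64(-0.003981245569800729), np.int64(80), np.float64(0.08128807250161006))
rightfloor (array([ 478.87051282, -136.08333333]), np.float64(-0.005422445304716139), np.int64(78), np.float64(0.11763784357946692))
righttop (array([ 480.07333333, -135.50133333]), np.float64(-0.008527516909264787), np.int64(75), np.float64(0.11859971244127629))
sqB (array([538.86025641,  83.56538462]), np.float64(-0.0113157456263554), np.int64(78), np.float64(0.09275346709195366))
bo (array([539.2358209 ,  95.97164179]), np.float64(-0.00409461607135253), np.int64(67), np.float64(0.054748891187623244))
```

Call:
{"api": "apply_moves", "payload": {"motion": "-1 -0.0005 0.0004 0 0; -1 -0.001 0.0008 0 -0.001; -1 -0.0016 0.0012 0 -0.001; -1 -0.0016 0.0012 0 -0.001; -1 -0.0016 0.0012 0 -0.001; -1 -0.0016 0.0012 0 -0.001; -1 -0.0016 0.0012 0 -0.001"}}

```text
clock: 20.45
eef_pos: [557.4, 21.3, 189.0]
tcp_rot: [-3.135, -0.003, 2.355]
contact_force: [-10.5, -15.0, 2.2]
opening: 0.11
```

Run:
```python
from h import *
f=grab_frame("wrist"); save(f,"w13.png"); np.savez("w13.npz",**{k:f[k] for k in f})
f=grab_frame("scene"); save(f,"s13.png")
s=r.sense();print(s["clock"],s["eef_pos"],s["tcp_rot"],s["contact_force"],s["wrist_torque"],s["opening"])
i=cv2.imread("pics/w13.png")
cv2.imwrite("pics/w13c.png",cv2.resize(i[0:300,200:512],None,fx=2,fy=2,interpolation=cv2.INTER_CUBIC))
i=cv2.imread("pics/s13.png"); cv2.imwrite("pics/s13c.png",cv2.resize(i[170:260,195:345],None,fx=5,fy=5,interpolation=cv2.INTER_CUBIC))
```

```text
20.55 [557.34922441  21.32944169 188.94500767] [-3.13526082 -0.00329521  2.35544578] [-10.79207627 -14.78290529   2.0169662 ] [-2.12230908  1.41600227 -0.1408609 ] 0.1151318214383284
```

View pics/w13c.png

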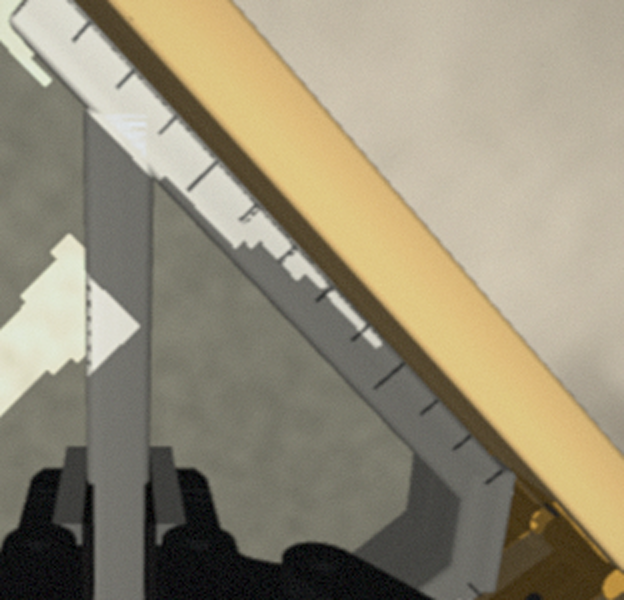

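View pics/s13c.png

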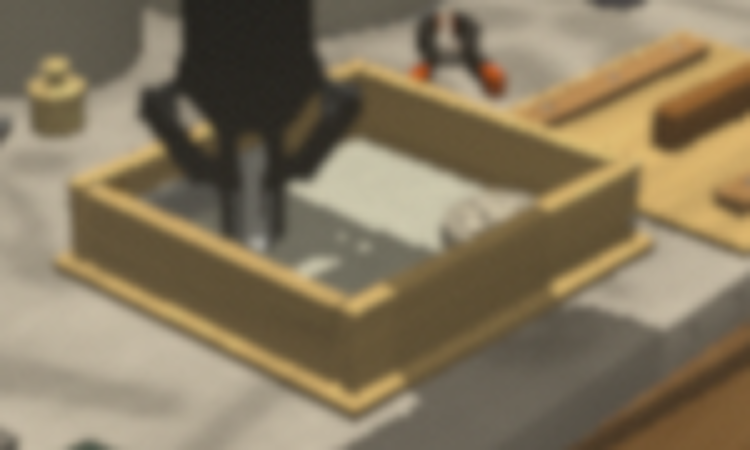

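```bash
cat >> h.py <<'E'
import scipy.ndimage as nd
def auto(f,p,q,z,w=6):
    g=nd.gaussian_filter(f["img"].astype(float).mean(2),.8)
    p,q=np.array(p,float),np.array(q,float); d=(q-p)/np.linalg.norm(q-p); n=np.array([-d[1],d[0]]); out=[]
    for s in np.linspace(.04,.96,80):
        c=p+s*(q-p); o=np.linspace(-w,w,8*w+1); P=c+o[:,None]*n
        v=nd.map_coordinates(g,[P[:,1],P[:,0]],order=1); gr=abs(np.gradient(v)); i=gr.argmax(); out.append(ray(f,*P[i],z))
    out=np.array(out)[:,:2]; m=np.ones(len(out),bool)
    for _ in range(5):
        c0=out[m].mean(0); u,sv,vt=np.linalg.svd(out[m]-c0); e=(out-c0)@vt[1]; m=abs(e)<max(1.5*e[m].std(),.3)
    return c0.round(2),round(float((np.arctan2(vt[0][1],vt[0][0])+np.pi/4)%(np.pi/2)-np.pi/4),4),m.sum(),e[m].std().round(2)
C=lambda u,v:(200+(u+.5)/2-.5,(v+.5)/2-.5)
E
python3 - <<'E'
from h import *
for n in ("w12","w13"):
    f=dict(np.load(n+".npz"))
    print("sqB",auto(f,C(85,0),C(513,473),37.5,4)); print("bo",auto(f,C(235,0),C(624,457),59,4)); print("bi",auto(f,C(88,8),C(540,510),59,3))
E
```

```text
sqB (array([538.86,  83.57]), -0.0113, np.int64(78), np.float64(0.09))
bo (array([539.15,  95.97]), -0.004, np.int64(67), np.float64(0.05))
bi (array([536.07,  81.47]), -0.0114, np.int64(76), np.float64(0.08))
sqB (array([538.89,  83.  ]), -0.0062, np.int64(78), np.float64(0.1))
bo (array([540.  ,  95.89]), -0.0034, np.int64(68), np.float64(0.05))
bi (array([536.22,  80.76]), -0.0032, np.int64(69), np.float64(0.15))
```

Call:
{"api": "apply_moves", "payload": {"motion": "-1 -0.0003 -0.0003 0 0; -1 -0.0003 -0.0003 0 0; -1 -0.0003 -0.0003 0 0; -1 -0.0003 -0.0003 0 0; -1 -0.0003 -0.0003 0 0; -1 -0.0003 -0.0003 0 0; -1 -0.0003 -0.0003 0 0; -1 -0.0003 -0.0003 0 0; -1 -0.0003 -0.0003 0 0; -1 -0.0003 -0.0003 0 0"}}

```text
clock: 21.38
eef_pos: [557.5, 21.1, 189.0]
tcp_rot: [-3.136, -0.003, 2.356]
contact_force: [-9.9, -13.6, 2.6]
opening: 0.113
```

Run:
```python
from h import *
f=grab_frame("wrist"); save(f,"w14.png"); np.savez("w14.npz",**{k:f[k] for k in f})
s=r.sense();print(s["clock"],s["eef_pos"],s["tcp_rot"],s["contact_force"],s["wrist_torque"],s["opening"])
print("sqB",auto(f,C(85,0),C(513,473),37.5,4)); print("bo",auto(f,C(235,0),C(624,457),59,4))
for q in ("square","board_face","corner"): print(q,spotter.place_of(q,"wrist")[:1])
f=grab_frame("top"); save(f,"t14.png")
for q in ("lid","clamp","blue_jar","rosette"): print(q,spotter.place_of(q,"top")[:1])
```

```text
21.4333 [557.42828307  21.06881528 188.98551324] [-3.13563814 -0.00328357  2.3554778 ] [-10.16176922 -13.17718522   2.13815251] [-1.93831436  1.39194407 -0.11081122] 0.1120989639121177
sqB (array([539.64,  82.84]), -0.0045, np.int64(79), np.float64(0.09))
bo (array([540.08,  95.44]), 0.0024, np.int64(68), np.float64(0.05))
square [{'point': [556.9, 19.0, 18.3], 'conf': 0.77}]
board_face [{'point': [523.3, 83.8, 31.1], 'conf': 0.63}]
corner [{'point': [617.6, 84.4, 8.2], 'conf': 0.63}]
lid [{'point': [466.9, -308.8, 0.1], 'conf': 0.97}]
clamp [{'point': [670.1, -285.4, -0.7], 'conf': 0.71}]
blue_jar [{'point': [659.0, -471.0, -1.5], 'conf': 0.49}]
rosette []
```

View pics/t14.png

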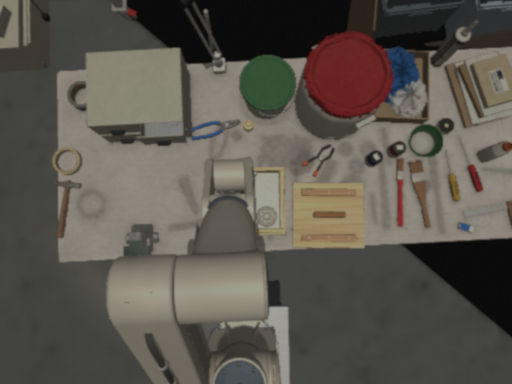

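Run:
```python
from h import *
print(r.sign_off())
s=r.sense();print(s["clock"],s["eef_pos"],s["contact_force"])
```

```text
the job is handed in; nothing more can be done
None
the job is handed in; nothing more can be done
```

The job is done and handed in at about 21.5 s of the 59 s allowed. No verdict was reported, so the results below are my own last checks.

- **Lid:** I lifted it by its grip and laid it on the bench to the right of the box. It lies at about (467, -309) mm with its underside at about 0 mm. It was let go only once it bore on the bench.
- **Square:** I took it by the brace at 110 N grip, lowered it into the box about 4 mm above the floor, and pushed it into the corner. It is still gripped and pressing.
- **Contact forces:** The last wrist reading was about 10 N against the back board and 13 N against the hinged board. From the force balance, I judge that both boards are touched and the heel bears on the hinged board.
- **Angles:** From wrist image edge fits, the square is at -0.0045 rad, the board at +0.002 rad and the box at about -0.006 rad. The board is therefore roughly 0.008 rad from square, and the estimated gaps are under 1 mm.
- **Clamp and jar:** Both are within detector error of where they started.

**Not confirmed:**
- The image-based board angle moved by about 0.006 rad between my last two looks, which is still within tolerance.
- The gap at the back-board face was hidden by the gripper, so I inferred it from force and yaw rather than seeing it.
- The detector did not report the rosette in the last top picture. It shows there in its place by eye.

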